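# Hold the sprung incubator lid at the vent mark

### The arm

A 7-joint arm with a two-finger parallel gripper is mounted at the origin on a cart in front of the work surface, level with it; the furniture and walls round the work are solid. World frame = base frame: x ahead of the robot, y to its left, z up, the work surface at z = 0. Lengths are in m, angles in rad, forces in N, time in s.
With the tool pointing down it reaches from about 0.4 to 0.85 m from the base axis. Payload 4.5 kg.
Tool frame: the origin (TCP) lies on the centre line of the jaws, within the pads' length; the fingertips stand 14 mm ahead of it and the grasp point (between the pads) lies 5 mm behind it; y points along the fingers, z is the direction in which the jaws open and shut, and the axes are right-handed (so a half turn about y gives the same grasp; the last joint's range is limited). The gripper opens to 88 mm and grips with 3 to 60 N. Pads are 18 mm wide; open, the fingers measure 123 mm over their backs; the gripper's body (75 mm by 187 mm) begins 45 mm behind the grasp point.
Start: joints at [1.244, 0.689, -0.195, 1.565, 0.157, 0.902, -0.215], TCP at [0.221, -0.585, 0.253] pointing down, gripper open.
Joint ranges: [-3.01, 3.01], [-0.46, 2.08], [-1.47, 1.51], [0.13, 2.56], [-1, 4.14], [0.04, 2.09], [-2.66, 2.66]. Speed limits (rad/s): [2.57, 2.57, 3.14, 3.14, 3.14, 3.14, 3.14].

### API

Orientations are given as a unit quaternion [x, y, z, w].
In Python, from plant import get_state, imaging, job gives the robot as it stands.
- The arm moves only by the tool send_rows, never from a script. Its argument "motion" is a list that holds one entry, the list of rows, each a list of 7 numbers: the turn, a rotation vector about the tool's x, y, z scaled (see below), then the shift along the tool's x, y, z scaled (see below), then the gripper's target within -1 to 1 (shut at 1, half-way at 0, fully open at -1). In form: [[[rx, ry, rz, tx, ty, tz, gripper], ...]]. A call has exactly 5 rows; each row shifts and turns the commanded pose from where the row before left it, along the tool's axes as they then stand; what a row does not reach is not made up. The controller multiplies each number of a shift by 0.02 m and each number of a turn by 0.08 rad. A row lasts 1/12 s, in which the tool goes at most 41.7 mm and 7.16 degrees, less where a joint would pass 70% of its speed; a pose out of reach is approached as far as the arm can. A call with a number of a shift or a turn outside -1 to 1 is refused whole. A call with a gripper value outside its range is refused whole. The fingers move at their own pace and stop on an object; "force" is the grip in N (left out, the last holds). Time passes only in rows, so rows that do not move let the fingers close, or fill a call up. It gives the time, the measured TCP pose, the force and the opening at its end, in the units of the state.
- get_state(): the state, without advancing time (a new reading comes with each control period).
- imaging.snapshot(name): name is "scene" or "side" or "wrist"; returns a dict with "img" (480x640x3 uint8, red, green, blue), "camera_matrix" (3x3 intrinsics, pixels), "R" (3x3) and "t" (3): a world point X has camera coordinates R X + t; the wrist camera has in their place "hand_eye" (4x4, takes a point from camera to tool coordinates, whose origin is the TCP and whose axes are the tool frame's). Camera axes: x right, y down, z forward; pixel columns grow to the right and rows downward; lengths in m; the calibration is good to about 2 mm. A picture is of the moment at which its call begins: read the wrist's pose just before it. There is no depth.
- job.finish_job(): hands the job in, once; it reports no verdict.
The state is a dict: "clock": time; "q": joint angles; "qd": joint speeds; "joint_torque": joint torques, N m; "tool_pos": TCP position; "eef_rot": TCP orientation; "contact_force": force on the tool from outside, world axes, zero at the start; "moment": the same for the moment, N m; "opening": opening from 0.0 (shut) to 1.0 (fully open).
Only numpy, scipy, OpenCV 4.12 (cv2) and the standard library are available. Lean on these libraries where they do the work, as an engineer would, in place of code of your own. Each camera call takes 0.05 s, during which the arm holds its last target.

### The job

Unlatch the white tube incubator by turning its black latch knob until the knob's yellow stripe faces the green mark on the lid, then let go of the knob, take the round black grip on the blue sprung lid, lift it until the lid's red pointer is level with the green slider on the bow at its side, and finish while still holding the lid steady at that angle so that the block can vent. Leave the green slider as it is set and do not shift the bottles, timer and other things around the incubator.

Things in the scene. Friction and masses are not known exactly. Their poses are not given: they have to be found in the camera images.
- incubator: White bench-top tube incubator with a blue sprung lid, fixed to the bench: housing 240 wide (y), about 215 deep (x, from -120 at the front to +100 at the back), 85 high. Origin at the centre of its underside (x, y) on the bench top; its own x axis points from its front (display side) to its back (hinge side), y to its left, z up. Everything on it is given below in this frame (before any turning), in mm.
- latch_grip (a point): Middle of the part to pinch on the latch knob: an upright black bar, 36 long, 10 thick and 36 tall (its top 14 above this point, its foot, where a 44 across notched disc lies, 22 below). On the knob's vertical turning axis at (-90, -85, 128.5) on the incubator. A yellow stripe on the top and on one end of the bar shows the side where the disc has its notch; the point's x axis points along the bar to that side, and its orientation turns with the knob.
- latch (a joint): Angle of the latch knob in rad, counter-clockwise from above: 0 when the notch and yellow stripe point straight back (+x of the incubator) at the green mark on the lid and the lid's small yellow tongue. It turns from -1.5 to 1.5, with light friction (0.06 N m), and stays where it is left. Within about 0.2 of 0 the tongue can rise through the notch; otherwise the disc blocks the lid shut.
- lid_grip (a point): Centre of the round black grip disc that stands upright on the lid: 32 across, 12 thick, flat faces to the incubator's left and right (+y and -y), its centre 33 above the lid's top face; below it a neck 18 long and 10 thick. With the lid shut it is at (-35, 10, 131); it moves with the lid.
- lid_hinge (a point): Middle of the lid's hinge axis (along the incubator's y), at (90, 0, 92). The grip disc's centre lies 125 in front of it and 39 above it while the lid is shut.
- lid (a joint): Opening angle of the lid in rad, 0 shut, at most 1.3; the front edge rises about the hinge at the back. A spring presses it shut: about 3 N at the grip to start it, 5 to 6 N at 0.7 rad; it falls shut when let go.
- vent_mark (a joint): Angle in rad, about the same hinge and counted like the lid's, at which the green slider is set on the steel bow on the incubator's left side. The lid is at the mark when joint lid equals this value. It differs from run to run (0.40 to 0.70) and must stay as set.
- lid_pointer (a point): Tip of the red pointer rod that sticks out of the lid's left edge, 125 from the hinge axis; with the lid shut at (-35, 116, 92). It moves with the lid.
- vent_mark_tip (a point): Inner end of the green slider (a 10 x 24 x 10 block) on the bow, 125 from the hinge axis, in the path of the pointer's tip (116 to the left): the pointer tip meets this point when the lid is at the mark.
- reagent_0: Bystander, to be left alone: brown reagent bottle with white screw cap, 43 mm across, 70 high (mm). Origin at the centre of its underside.
- reagent_1: Bystander, to be left alone: brown reagent bottle with blue screw cap, 43 mm across, 70 high (mm). Origin at the centre of its underside.
- timer: Bystander, to be left alone: white lab timer, 34x64x60 mm. Origin at the centre of its underside.
- label_roll_1: Bystander, to be left alone: roll of labels, 60 mm across, 32 high (mm). Origin at the centre of its underside.
- marker_2: Bystander, to be left alone: red-capped marker lying flat, 15x132x16 mm. Origin at the centre of its underside.
- tube_clamp_1: Bystander, to be left alone: blue plastic tubing clamp, 12x62x14 mm. Origin at the centre of its underside.
- tube_clamp_2: Bystander, to be left alone: white plastic tubing clamp, 12x62x14 mm. Origin at the centre of its underside.

How it is judged:
By the outcome, as a careful person would: the job done as asked, in the order asked, and still so for the second after the job is handed in, while the arm keeps its last pose, push and grip.
It also fails if it takes over 48 s, if anything falls off the work surface, if the arm or the gripper's body presses on something with over 40 N, if the wrist force passes 120 N, or if a joint passes its speed limit or range.

## Working session

There is one attempt and no reset: what is moved stays moved. The work goes in short steps, Python scripts to look and compute and a tool call to move; the robot and the scene stay as the last step left them, time stands still between calls to the robot, and variables do not carry over. Pictures are saved under pics/ and viewed, and the job is handed in when it is done.

Besides the shell and the picture viewer there is one more tool, called by a JSON object that holds its "name" and its "arguments". send_rows: Moves the arm, as the interface text tells. Its arguments: {"type":"object","properties":{"motion":{"type":"array"},"force":{"type":"number"}},"required":["motion"]}

```bash
mkdir -p pics; ls; python3 - <<'E'
from plant import get_state, imaging
import cv2
s=get_state();print(s)
for n in("scene","side","wrist"):
    d=imaging.snapshot(n);cv2.imwrite(f"pics/{n}0.png",d["img"][:,:,::-1])
    print(n,{k:v.tolist() for k,v in d.items() if k!="img"})
E
```

```text
pics
{'clock': 0.0, 'q': array([ 1.24376106,  0.69001416, -0.19452581,  1.56633767,  0.15733449,
        0.90248621, -0.21512704]), 'qd': array([ 0.00036458, -0.0021969 , -0.00017589, -0.00133651, -0.00144811,
        0.00056176, -0.00176845]), 'joint_torque': array([ 1.41797136e-03, -5.27562904e+01, -1.26653899e+00, -1.53429633e+01,
       -5.26217173e-02,  6.60844307e-03,  1.97380068e-04]), 'tool_pos': array([ 0.2204013 , -0.5842045 ,  0.25189317]), 'eef_rot': array([-0.12708236,  0.69625542, -0.69499216,  0.12674524]), 'contact_force': array([-0.07293025,  0.03595997, -0.65770971]), 'moment': array([ 0.00522802,  0.03766147, -0.02480309]), 'opening': 1.0025990035154122}
scene {'camera_matrix': [[596.2942408969336, 0.0, 319.14988886370656], [0.0, 596.2942408969336, 238.78214472891074], [0.0, 0.0, 1.0]], 'R': [[0.7938380826578524, -0.6079613609581417, -0.014285730783850568], [-0.2373780938570383, -0.2881547703739467, -0.9276952456855306], [0.5598863626477283, 0.7398309346686321, -0.3730649394253422]], 't': [-0.4229286591194761, 0.2349511608953558, 1.2446387283551044]}
side {'camera_matrix': [[443.51675427528585, 0.0, 317.9804402125511], [0.0, 443.51675427528585, 244.66566992771226], [0.0, 0.0, 1.0]], 'R': [[-0.9999078833315663, 0.006682805622713579, -0.011813761483772686], [0.013443639362961373, 0.6074840917775894, -0.7942180725706484], [0.0018690671644108492, -0.7943037317967013, -0.6075179735956532]], 't': [0.5293374685043426, 0.09563781626519875, 1.2178174573420375]}
wrist {'camera_matrix': [[389.43512332958215, 0.0, 316.4266463931561], [0.0, 389.43512332958215, 234.79704532499147], [0.0, 0.0, 1.0]], 'hand_eye': [[0.0004846627232407087, 0.948283112070704, 0.31742543134339857, -0.08230918372135455], [0.0005088391789522444, -0.3174256613924679, 0.948283022400086, -0.13371380939897648], [0.9999997530923355, -0.0002980789361759358, -0.0006363679856372873, 0.0003034454398661568], [0.0, 0.0, 0.0, 1.0]]}
```

View pics/scene0.png

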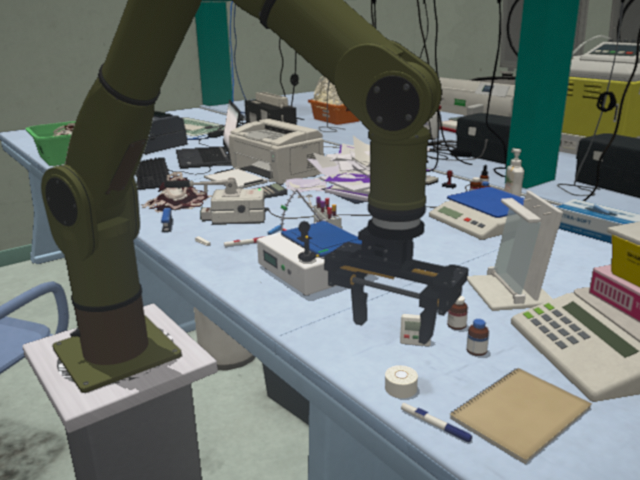

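View pics/side0.png

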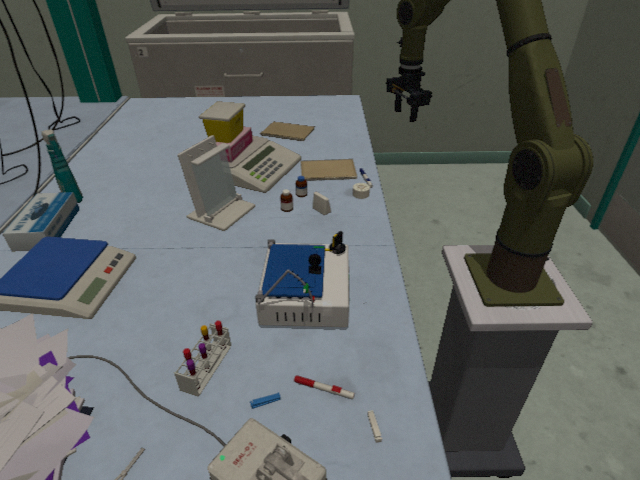

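View pics/wrist0.png

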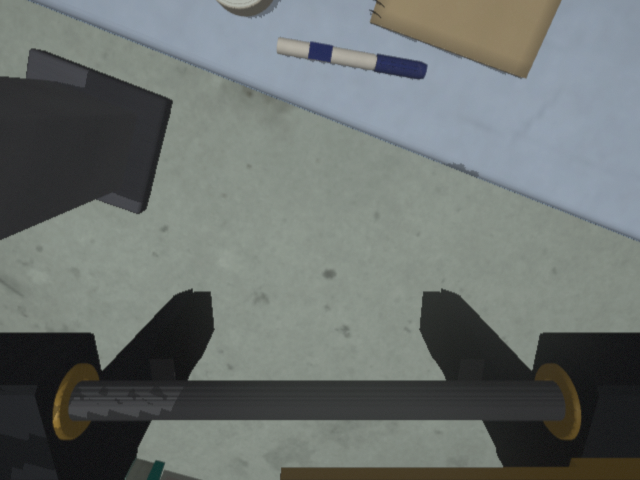

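```bash
python3 - <<'E'
import cv2
a=cv2.imread("pics/side0.png")[225:335,250:360]
cv2.imwrite("pics/side0c.png",cv2.resize(a,None,fx=5.4,fy=5.4,interpolation=cv2.INTER_CUBIC))
a=cv2.imread("pics/scene0.png")[180:310,240:390]
cv2.imwrite("pics/scene0c.png",cv2.resize(a,None,fx=4.6,fy=4.6,interpolation=cv2.INTER_CUBIC))
E
```

```text
(no output)
```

View pics/side0c.png

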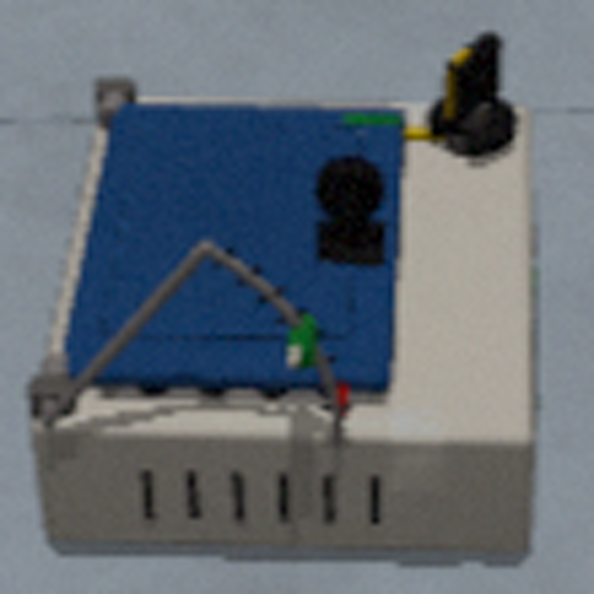

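View pics/scene0c.png

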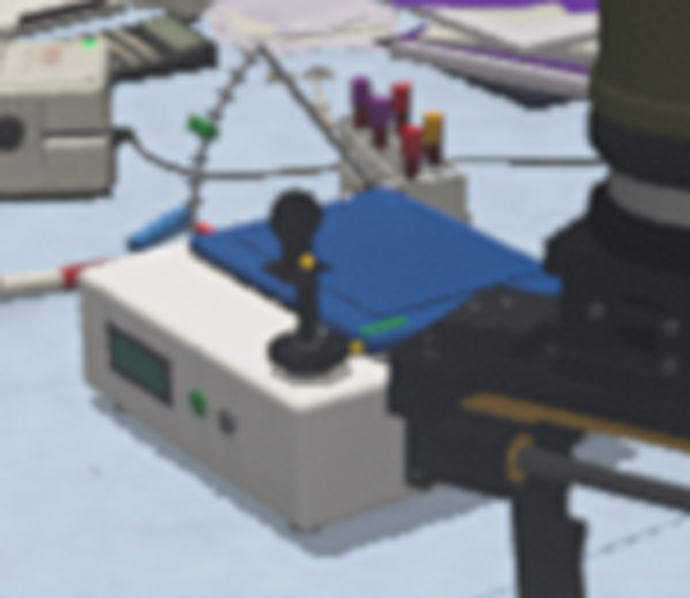

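```bash
cat > h.py <<'E'
import numpy as np
from plant import get_state, imaging
from scipy.spatial.transform import Rotation as Rn
from scipy.optimize import least_squares
K={};RR={};T={}
K['scene']=np.array([[596.2942,0,319.14989],[0,596.2942,238.78214],[0,0,1]])
RR['scene']=np.array([[0.7938380826578524,-0.6079613609581417,-0.014285730783850568],[-0.2373780938570383,-0.2881547703739467,-0.9276952456855306],[0.5598863626477283,0.7398309346686321,-0.3730649394253422]])
T['scene']=np.array([-0.4229286591194761,0.2349511608953558,1.2446387283551044])
K['side']=np.array([[443.51675,0,317.98044],[0,443.51675,244.66567],[0,0,1]])
RR['side']=np.array([[-0.9999078833315663,0.006682805622713579,-0.011813761483772686],[0.013443639362961373,0.6074840917775894,-0.7942180725706484],[0.0018690671644108492,-0.7943037317967013,-0.6075179735956532]])
T['side']=np.array([0.5293374685043426,0.09563781626519875,1.2178174573420375])
def proj(n,X):
    c=RR[n]@X+T[n]; p=K[n]@c; return p[:2]/p[2]
def w(p,P):  # incubator mm -> world
    c,s=np.cos(p[2]),np.sin(p[2]);P=np.array(P)/1000
    return np.array([p[0]+c*P[0]-s*P[1],p[1]+s*P[0]+c*P[1],P[2]])
def vm(a): # mark tip
    return (90-125*np.cos(a),116,92+125*np.sin(a))
E
cat > fit.py <<'E'
from h import *
sc=lambda u,v:(250+(u+.5)/5.4-.5,225+(v+.5)/5.4-.5)
sn=lambda u,v:(240+(u+.5)/4.6-.5,180+(v+.5)/4.6-.5)
obs=[('side',(-120,120,85),sc(530,443)),('side',(-120,-120,85),sc(530,107)),('side',(-35,10,131),sc(350,188)),('side',(-35,116,92),sc(342,395)),
('scene',(-120,120,85),sn(80,277)),('scene',(-120,-120,85),sn(300,410)),('scene',(-35,10,131),sn(296,215)),('scene',(-35,116,92),sn(203,229)),
('side',(-90,-85,106.5),sc(473,130)),('scene',(-90,-85,106.5),sn(308,352))]
def f(p): return np.concatenate([proj(n,w(p,P))-o for n,P,o in obs])
r=least_squares(f,[.55,-.05,0],loss='soft_l1')
print(r.x,np.round(f(r.x).reshape(-1,2),1))
p=r.x
so=[('side',sc(300,340)),('scene',sn(200,127))]
for n,o in so:
    for a in np.arange(.4,.71,.05): print(n,round(a,2),np.round(proj(n,w(p,vm(a)))-o,1))
for P in [(-90,-85,128.5),(-35,10,131),(90,0,92)]: print(P,w(p,P))
E
python3 fit.py
```

```text
[ 0.57066675  0.05058195 -0.0595138 ] [[ 1.2 -0.5]
 [ 0.9 -1.1]
 [ 0.3  0.3]
 [-0.6  3.9]
 [-0.6 -2.5]
 [-0.1 -1. ]
 [ 0.8  0.1]
 [ 0.5 -0.7]
 [ 0.5 -4. ]
 [ 0.6 -4.4]]
side 0.4 [ 2.4 -1.5]
side 0.45 [ 1.1 -3.4]
side 0.5 [-0.2 -5.3]
side 0.55 [-1.7 -7.1]
side 0.6 [-3.3 -8.9]
side 0.65 [ -5.  -10.7]
side 0.7 [ -6.8 -12.4]
scene 0.4 [3.6 4. ]
scene 0.45 [4.4 1.9]
scene 0.5 [ 5.2 -0.3]
scene 0.55 [ 6.1 -2.4]
scene 0.6 [ 7.1 -4.4]
scene 0.65 [ 8.2 -6.5]
scene 0.7 [ 9.4 -8.4]
(-90, -85, 128.5) [ 0.4757704  -0.02891449  0.1285    ]
(-35, 10, 131) [0.5363235  0.06264599 0.131     ]
(90, 0, 92) [0.66050741 0.04522886 0.092     ]
```

```bash
python3 - <<'E'
from h import *
s=get_state();print(np.round(Rn.from_quat(s['eef_rot']).as_matrix(),3), s['clock'])
E
sed -i 's/106.5/98/g; s/(-35,116,92),sc(342,395)/(-35,110,92),sc(342,395)/' fit.py; python3 fit.py
```

```text
[[-0.936 -0.001  0.353]
 [-0.353  0.001 -0.936]
 [ 0.    -1.    -0.001]] 0.15
[ 0.57074306  0.05066142 -0.06009777] [[ 1.1 -0.5]
 [ 0.9 -1. ]
 [ 0.3  0.3]
 [-0.5  2.1]
 [-0.6 -2.5]
 [-0.1 -1.1]
 [ 0.8  0.1]
 [ 0.5 -0.7]
 [ 0.4 -1.5]
 [ 0.6 -1.2]]
side 0.4 [ 2.3 -1.5]
side 0.45 [ 1.1 -3.4]
side 0.5 [-0.3 -5.2]
side 0.55 [-1.7 -7.1]
side 0.6 [-3.3 -8.9]
side 0.65 [ -5.1 -10.6]
side 0.7 [ -6.9 -12.3]
scene 0.4 [3.7 4. ]
scene 0.45 [4.4 1.8]
scene 0.5 [ 5.2 -0.3]
scene 0.55 [ 6.1 -2.4]
scene 0.6 [ 7.1 -4.5]
scene 0.65 [ 8.2 -6.5]
scene 0.7 [ 9.4 -8.4]
(-90, -85, 128.5) [ 0.4758003  -0.02877958  0.1285    ]
(-35, 10, 131) [0.53640686 0.06274552 0.131     ]
(90, 0, 92) [0.66058058 0.04525588 0.092     ]
```

{"name": "send_rows", "arguments": {"motion": [[[0, 1, 0, 0, -0.3, 0, -1], [0, 1, 0, 0, -0.3, 0, -1], [0, 1, 0, 0, -0.3, 0, -1], [0, 1, 0, 0, -0.3, 0, -1], [0, 1, 0, 0, -0.3, 0, -1]]]}}

```text
clock: 0.57
tool_pos: [0.2206, -0.5845, 0.2826]
eef_rot: [0.015, 0.707, -0.707, -0.015]
contact_force: [0.6, -0.4, -0.0]
opening: 0.998
```

```bash
cat > go.py <<'E'
import sys
from h import *
# usage go.py x y z [yaw of -toolx] [tilt]
def show(pos,Rt):
    s=get_state();R=Rn.from_quat(s['eef_rot']).as_matrix()
    d=R.T@(np.array(pos)-s['tool_pos'])/.02
    r=Rn.from_matrix(R.T@Rt).as_rotvec()/.08
    print('clock',round(s['clock'],2),'pos',np.round(s['tool_pos'],4),'q',np.round(s['q'],2),'F',np.round(s['contact_force'],1),'op',round(s['opening'],3))
    print('turn units',np.round(r,2),'shift units',np.round(d,2))
def Rdown(yaw,tilt=0):
    x=-np.array([np.cos(yaw),np.sin(yaw),0]);y=np.array([0,0,-1.])
    R=np.c_[x,y,np.cross(x,y)]
    # tilt: lid rises -> rotate about tool z
    return R@Rn.from_rotvec([0,0,tilt]).as_matrix()
if __name__=="__main__":
    a=[float(v) for v in sys.argv[1:]]
    show(a[:3],Rdown(*a[3:]))
E
python3 go.py .5 .01 .28 -.06
```

```text
clock 0.57 pos [ 0.2206 -0.5845  0.2826] q [ 1.18  0.65 -0.08  1.53  0.06  0.96 -0.53] F [ 0.6 -0.4 -0. ] op 0.998
turn units [0.01 0.21 0.  ] shift units [-12.68   0.15 -30.3 ]
```

{"name": "send_rows", "arguments": {"motion": [[[0, 0.2, 0, -0.42, 0, -1, -1], [0, 0, 0, -0.42, 0, -1, -1], [0, 0, 0, -0.42, 0, -1, -1], [0, 0, 0, -0.42, 0, -1, -1], [0, 0, 0, -0.42, 0, -1, -1]]]}}

```text
clock: 0.98
tool_pos: [0.268, -0.4859, 0.2825]
eef_rot: [0.019, 0.707, -0.707, -0.02]
contact_force: [0.7, 0.1, 0.4]
opening: 0.998
```

{"name": "send_rows", "arguments": {"motion": [[[0, 0, 0, -0.42, 0, -1, -1], [0, 0, 0, -0.42, 0, -1, -1], [0, 0, 0, -0.42, 0, -1, -1], [0, 0, 0, -0.42, 0, -1, -1], [0, 0, 0, -0.42, 0, -1, -1]]]}}

```text
clock: 1.4
tool_pos: [0.3155, -0.3884, 0.2826]
eef_rot: [0.019, 0.707, -0.707, -0.02]
contact_force: [0.2, -0.5, 0.6]
opening: 1.003
```

{"name": "send_rows", "arguments": {"motion": [[[0, 0, 0, -0.42, 0, -1, -1], [0, 0, 0, -0.42, 0, -1, -1], [0, 0, 0, -0.42, 0, -1, -1], [0, 0, 0, -0.42, 0, -1, -1], [0, 0, 0, -0.42, 0, -1, -1]]]}}

```text
clock: 1.82
tool_pos: [0.3629, -0.2909, 0.2826]
eef_rot: [0.019, 0.707, -0.707, -0.02]
contact_force: [0.5, -0.1, 0.4]
opening: 1.001
```

{"name": "send_rows", "arguments": {"motion": [[[0, 0, 0, -0.42, 0, -1, -1], [0, 0, 0, -0.42, 0, -1, -1], [0, 0, 0, -0.42, 0, -1, -1], [0, 0, 0, -0.42, 0, -1, -1], [0, 0, 0, -0.42, 0, -1, -1]]]}}

```text
clock: 2.23
tool_pos: [0.4104, -0.1934, 0.2826]
eef_rot: [0.019, 0.707, -0.707, -0.02]
contact_force: [-0.5, -0.0, 0.5]
opening: 1.001
```

{"name": "send_rows", "arguments": {"motion": [[[0, 0, 0, -0.42, 0, -1, -1], [0, 0, 0, -0.42, 0, -1, -1], [0, 0, 0, -0.42, 0, -1, -1], [0, 0, 0, -0.42, 0, -1, -1], [0, 0, 0, -0.42, 0, -1, -1]]]}}

```text
clock: 2.65
tool_pos: [0.4578, -0.0959, 0.2826]
eef_rot: [-0.019, -0.707, 0.707, 0.02]
contact_force: [0.8, -0.5, 0.0]
opening: 0.995
```

```bash
python3 go.py .5 .01 .28 -.06; python3 - <<'E'
from h import *
import cv2
for n in("scene","side","wrist"):
    d=imaging.snapshot(n);cv2.imwrite(f"pics/{n}1.png",d["img"][:,:,::-1])
E
```

```text
clock 2.65 pos [ 0.4578 -0.0959  0.2826] q [ 0.15  0.44 -0.07  1.99  0.04  0.71 -1.57] F [ 0.8 -0.5  0. ] op 0.995
turn units [-0.    0.06  0.  ] shift units [-1.82  0.13 -5.4 ]
```

View pics/wrist1.png

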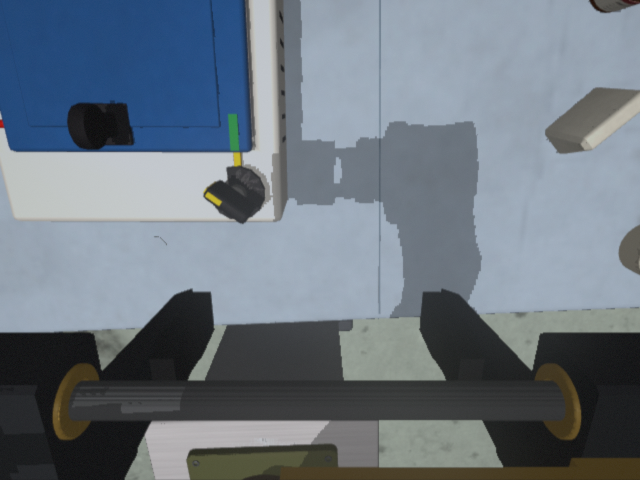

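```bash
python3 - <<'E'
import cv2
a=cv2.imread("pics/wrist1.png")[90:230,150:300]
cv2.imwrite("pics/wrist1c.png",cv2.resize(a,None,fx=5,fy=4.2 and 5,interpolation=cv2.INTER_CUBIC)[:,:])
a=cv2.imread("pics/wrist1.png")[0:230,0:300]
cv2.imwrite("pics/wrist1d.png",cv2.resize(a,None,fx=2.5,fy=2.5,interpolation=cv2.INTER_CUBIC)[:,:])
E
```

```text
(no output)
```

View pics/wrist1c.png

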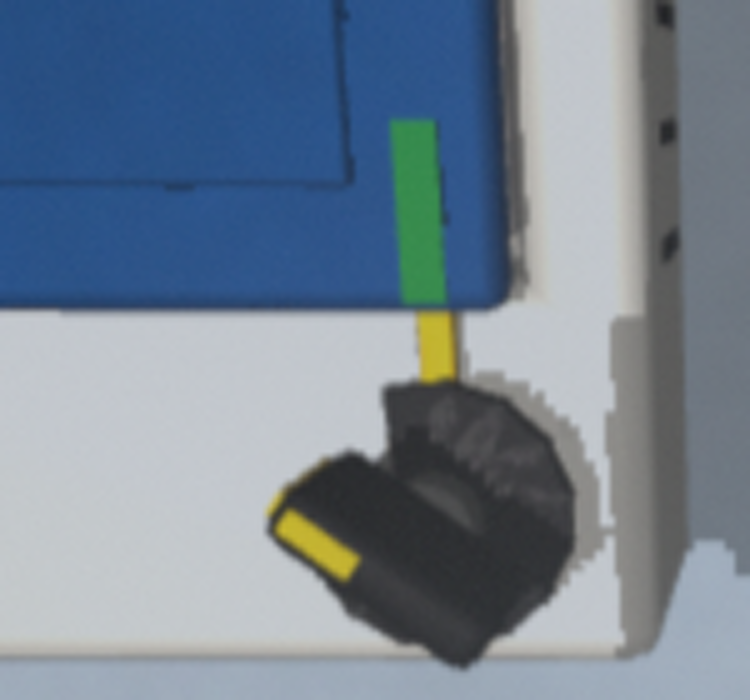

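View pics/wrist1d.png

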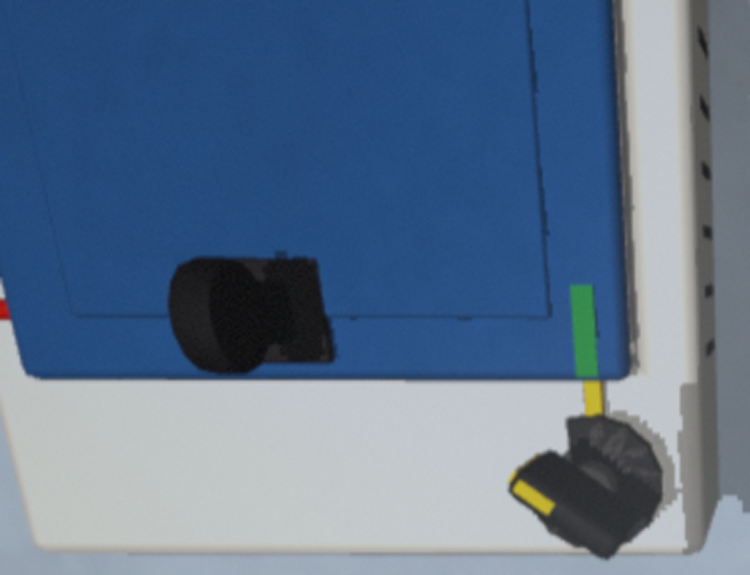

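```bash
cat > fitw.py <<'E'
from h import *
import cv2
Rt=Rn.from_quat([0.019,0.707,-0.707,-0.02]).as_matrix() 
s=get_state();Rt=Rn.from_quat(s['eef_rot']).as_matrix();tp=s['tool_pos']
d=imaging.snapshot('wrist');H=np.array(d['hand_eye']);Kw=np.array(d['camera_matrix'])
cv2.imwrite('pics/wrist1b.png',d['img'][:,:,::-1])
def pw(X):
    t=Rt.T@(X-tp); c=H[:3,:3].T@(t-H[:3,3]); p=Kw@c; return p[:2]/p[2]
sd=lambda u,v:((u+.5)/2.5-.5,(v+.5)/2.5-.5)
sc=lambda u,v:(250+(u+.5)/5.4-.5,225+(v+.5)/5.4-.5)
sn=lambda u,v:(240+(u+.5)/4.6-.5,180+(v+.5)/4.6-.5)
P=lambda n,X: pw(X) if n=='wrist' else proj(n,X)
obs=[('side',(-120,120,85),sc(530,443)),('side',(-120,-120,85),sc(530,107)),('side',(-35,10,131),sc(350,188)),
('scene',(-120,120,85),sn(80,277)),('scene',(-120,-120,85),sn(300,410)),('scene',(-35,10,131),sn(296,215)),('scene',(-35,116,92),sn(203,229)),
('side',(-90,-85,98),sc(473,130)),('scene',(-90,-85,98),sn(308,352)),
('wrist',(-120,120,85),sd(38,549)),('wrist',(-120,-120,85),sd(694,554)),('wrist',(-35,4,131),sd(250,315)),('wrist',(-35,16,131),sd(207,312))]
def f(p): return np.concatenate([(P(n,w(p,q))-o)*(2 if n=='wrist' else 1) for n,q,o in obs])
r=least_squares(f,[.57,.05,-.06],loss='soft_l1');p=r.x
print(p,np.round(f(p).reshape(-1,2),1).tolist())
for q in [(-90,-85,128.5),(-35,10,131),(90,0,92)]: print(q,np.round(w(p,q),4))
im=cv2.resize(d['img'][90:230,150:300,::-1].copy(),None,fx=5,fy=5,interpolation=cv2.INTER_CUBIC)
import sys
a=float(sys.argv[1])
def q(X): 
    u=pw(w(p,X)); return int((u[0]-150+.5)*5-.5),int((u[1]-90+.5)*5-.5)
def bar(x,y,z):return (-90+np.cos(a)*x-np.sin(a)*y,-85+np.sin(a)*x+np.cos(a)*y,z)
top=[bar(x,y,142.5) for x,y in[(18,5),(18,-5),(-18,-5),(-18,5)]];bot=[bar(x,y,106.5) for x,y in[(18,5),(18,-5),(-18,-5),(-18,5)]]
for i in range(4):
    cv2.line(im,q(top[i]),q(top[(i+1)%4]),(0,0,255),1);cv2.line(im,q(top[i]),q(bot[i]),(255,0,255),1)
cv2.line(im,q(bar(18,0,142.5)),q(bar(0,0,142.5)),(0,255,255),1)
cv2.imwrite('pics/ov%s.png'%sys.argv[1],im)
E
python3 fitw.py 0.95
```

```text
[ 0.56965013  0.04785162 -0.05724644] [[1.6, -1.5], [1.2, -1.7], [0.7, -0.5], [-0.4, -2.0], [0.4, -0.5], [1.2, 0.5], [0.7, -0.3], [0.7, -2.2], [1.1, -0.7], [-4.6, 2.7], [11.6, 1.7], [-0.4, -2.5], [0.0, -0.2]]
(-90, -85, 128.5) [ 0.4749 -0.0319  0.1285]
(-35, 10, 131) [0.5353 0.0598 0.131 ]
(90, 0, 92) [0.6595 0.0427 0.092 ]
```

View pics/ov0.95.png

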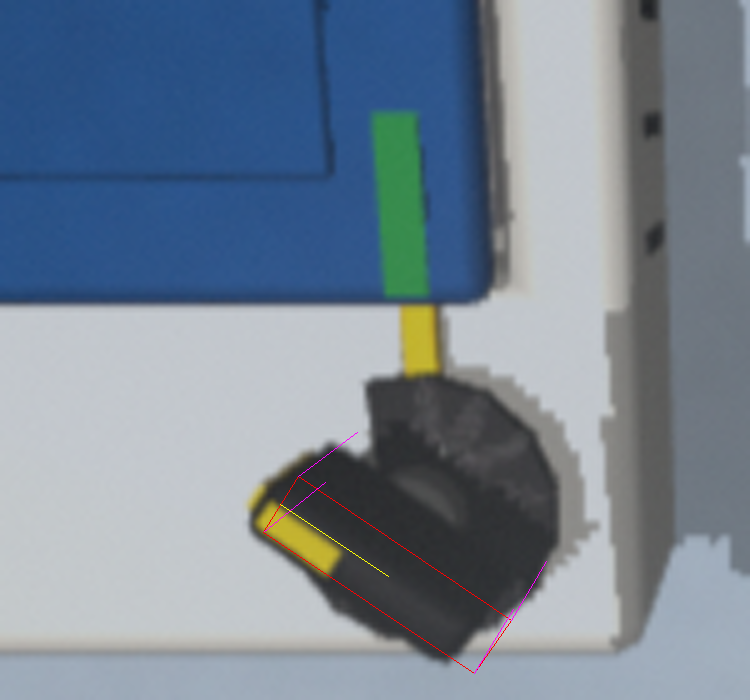

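```bash
python3 - <<'E'
import cv2
a=cv2.imread("pics/wrist1b.png")[0:230,0:300]
cv2.imwrite("pics/wrist1e.png",cv2.resize(a,None,fx=2.5,fy=2.5,interpolation=cv2.INTER_CUBIC)[:,:])
E
python3 go.py .5 .01 .28 -.06
```

```text
clock 2.85 pos [ 0.4574 -0.0968  0.2825] q [ 0.15  0.44 -0.07  1.99  0.04  0.71 -1.56] F [-0.  -0.4 -0.6] op 1.0
turn units [-0.    0.08  0.01] shift units [-1.84  0.12 -5.45]
```

View pics/wrist1e.png

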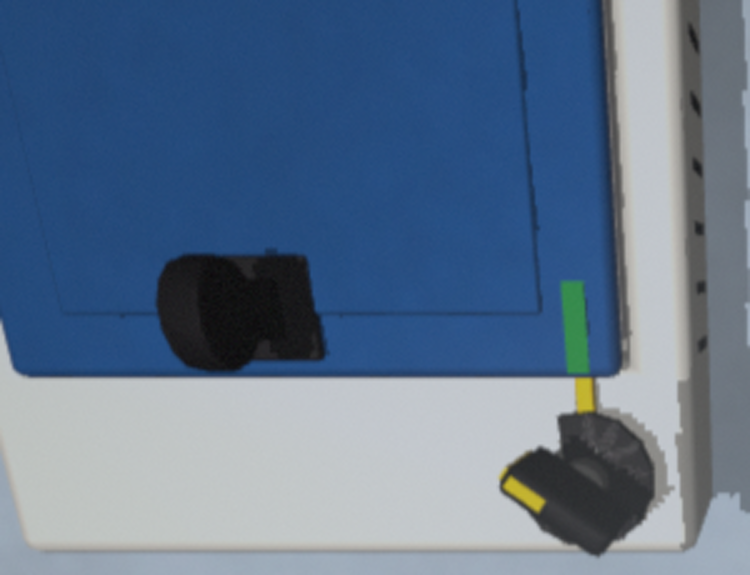

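```bash
sed -i "s/sd(38,549)/sd(25,548)/;s/sd(694,554)/sd(688,549)/;s/('wrist',(-35,4,131),sd(250,315)),('wrist',(-35,16,131),sd(207,312))/('wrist',(-35,4,131),sd(229,311))/" fitw.py; python3 fitw.py 0.9
```

```text
[ 0.57104259  0.05147165 -0.05505662] [[1.3, -0.4], [0.6, -1.0], [0.2, 0.5], [-0.7, -2.5], [0.2, -1.2], [0.8, -0.0], [0.3, -0.8], [0.1, -1.4], [0.8, -1.3], [-6.6, 1.5], [4.9, 1.1], [-0.1, -3.7]]
(-90, -85, 128.5) [ 0.4765 -0.0284  0.1285]
(-35, 10, 131) [0.5366 0.0634 0.131 ]
(90, 0, 92) [0.6609 0.0465 0.092 ]
```

View pics/ov0.9.png

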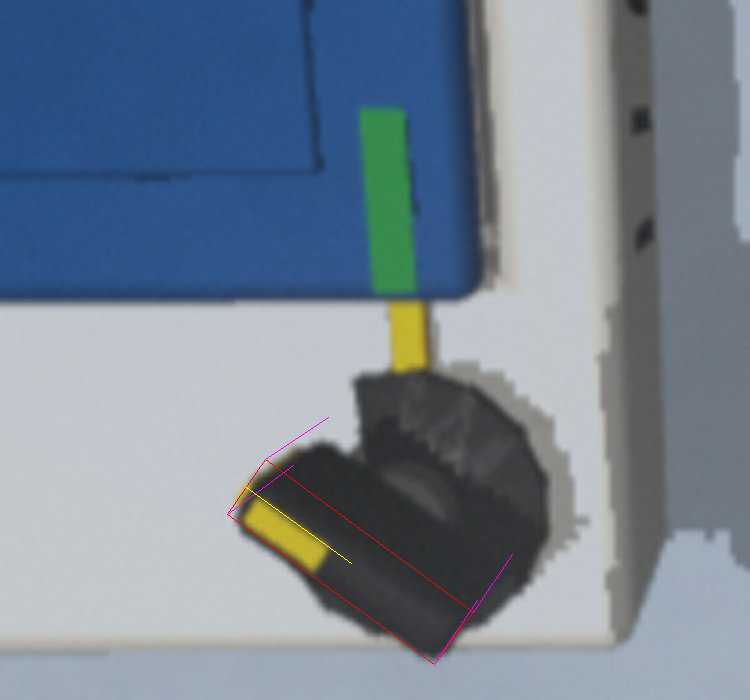

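```bash
python3 - <<'E'
from h import *
import cv2
for i in range(3):
    s=get_state();print(s['clock'],s['tool_pos'],s['qd'].round(4)); d=imaging.snapshot('wrist');
    im=d['img'].astype(int); m=(im[:,:,1]>im[:,:,0]+50)&(im[:,:,1]>im[:,:,2]+40); m[200:]=0; print(np.argwhere(m).mean(0))
E
```

```text
2.9 [ 0.4570369  -0.09767782  0.28256377] [ 0.0173 -0.0028  0.0096  0.0028 -0.0006  0.0015 -0.004 ]
[129.3447099  225.83617747]
2.95 [ 0.45691912 -0.09806287  0.28258704] [ 0.01   -0.0006  0.0018  0.0003 -0.0019  0.0001 -0.001 ]
[129.36177474 225.22525597]
3.0 [ 0.45693644 -0.09819408  0.28262894] [ 0.0034 -0.0024 -0.0023 -0.0025 -0.0008 -0.0003 -0.0005]
[129.50853242 225.09215017]
```

```bash
python3 go.py .4765 -.0284 .26 0.845
```

```text
clock 3.05 pos [ 0.457  -0.0982  0.2827] q [ 0.16  0.44 -0.07  1.99  0.04  0.71 -1.56] F [ 0.6 -0.4  0.7] op 1.003
turn units [-0.000e+00 -1.128e+01  1.000e-02] shift units [-0.77  1.13 -3.54]
```

{"name": "send_rows", "arguments": {"motion": [[[0, 0, 0, -0.19, 0.28, -0.88, -1], [0, 0, 0, -0.19, 0.28, -0.88, -1], [0, 0, 0, -0.19, 0.28, -0.88, -1], [0, 0, 0, -0.19, 0.28, -0.88, -1], [0, -1, 0, 0, 0, 0, -1]]]}}

```text
clock: 3.47
tool_pos: [0.4771, -0.0243, 0.2595]
eef_rot: [-0.011, 0.708, -0.706, 0.01]
contact_force: [0.0, 0.8, 0.2]
opening: 1.003
```

{"name": "send_rows", "arguments": {"motion": [[[0, -1, 0, 0, 0, 0, -0.5], [0, -1, 0, 0, 0, 0, -0.5], [0, -1, 0, 0, 0, 0, -0.5], [0, -1, 0, 0, 0, 0, -0.5], [0, -1, 0, 0, 0, 0, -0.5]]]}}

```text
clock: 3.88
tool_pos: [0.4765, -0.0285, 0.2604]
eef_rot: [0.15, -0.691, 0.691, -0.15]
contact_force: [0.0, -0.1, 0.2]
opening: 0.751
```

{"name": "send_rows", "arguments": {"motion": [[[0, -1, 0, 0, 0, 0, -0.3], [0, -1, 0, 0, 0, 0, -0.3], [0, -1, 0, 0, 0, 0, -0.3], [0, -1, 0, 0, 0, 0, -0.3], [0, -1, 0, 0, 0, 0, -0.3]]]}}

```text
clock: 4.3
tool_pos: [0.4764, -0.0286, 0.2603]
eef_rot: [0.284, -0.647, 0.648, -0.284]
contact_force: [0.2, -0.4, 0.3]
opening: 0.651
```

{"name": "send_rows", "arguments": {"motion": [[[0, -0.2, 0, 0, 0, 0, -0.3], [0, 0, 0, 0, 0, 0, -0.3], [0, 0, 0, 0, 0, 0, -0.3], [0, 0, 0, 0, 0, 0, -0.3], [0, 0, 0, 0, 0, 0, -0.3]]]}}

```text
clock: 4.72
tool_pos: [0.4767, -0.0276, 0.2603]
eef_rot: [0.288, -0.646, 0.646, -0.288]
contact_force: [0.5, 0.5, 0.1]
opening: 0.651
```

```bash
python3 go.py .4765 -.0284 .26 0.845; python3 - <<'E'
from h import *
import cv2
s=get_state();np.savez('w2.npz',R=Rn.from_quat(s['eef_rot']).as_matrix(),t=s['tool_pos'])
d=imaging.snapshot("wrist");cv2.imwrite(f"pics/wrist2.png",d["img"][:,:,::-1])
a=d['img'][150:290,230:410,::-1]
cv2.imwrite("pics/wrist2c.png",cv2.resize(a,None,fx=4,fy=4,interpolation=cv2.INTER_CUBIC))
E
```

```text
clock 4.72 pos [ 0.4767 -0.0276  0.2603] q [ 0.18  0.5  -0.33  1.98  0.25  0.7  -1.03] F [0.5 0.5 0.1] op 0.651
turn units [-0.   -0.07  0.  ] shift units [0.03 0.02 0.02]
```

View pics/wrist2.png

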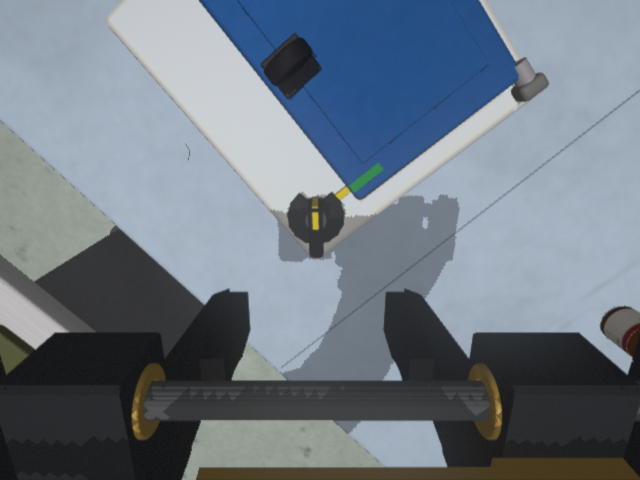

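View pics/wrist2c.png

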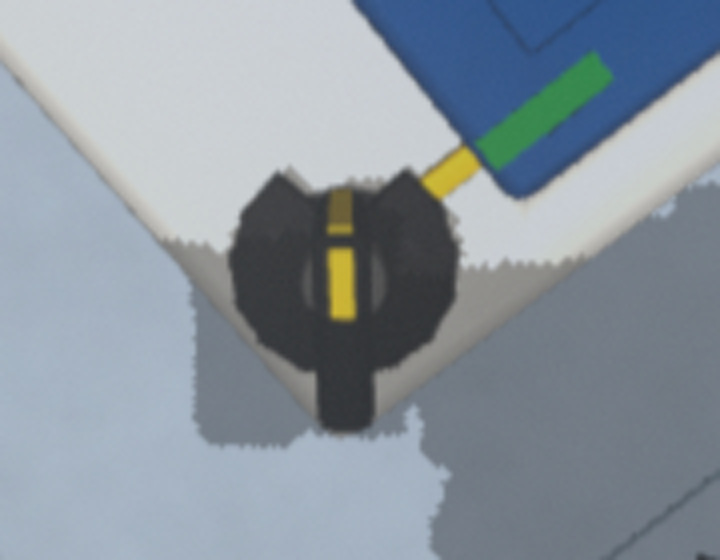

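```bash
cat > pwr.py <<'E'
from h import *
H=np.array([[0.0004846627232407087,0.948283112070704,0.31742543134339857,-0.08230918372135455],[0.0005088391789522444,-0.3174256613924679,0.948283022400086,-0.13371380939897648],[0.9999997530923355,-0.0002980789361759358,-0.0006363679856372873,0.0003034454398661568],[0,0,0,1]])
Kw=np.array([[389.43512,0,316.42665],[0,389.43512,234.79705],[0,0,1]])
def ray(R,t,u,v,z):
    d=R@H[:3,:3]@np.linalg.solve(Kw,[u,v,1]);o=R@H[:3,3]+t
    return o+d*(z-o[2])/d[2]
def pw(R,t,X):
    c=H[:3,:3].T@(R.T@(X-t)-H[:3,3]);p=Kw@c;return p[:2]/p[2]
E
python3 - <<'E'
from pwr import *
f=np.load('w2.npz');R,t=f['R'],f['t']
c=lambda u,v:(230+(u+.5)/4-.5,150+(v+.5)/4-.5)
for a in [(344,235),(344,333),(346,430)]:
    X=ray(R,t,*c(*a),.1425);print(X, R.T@(X-t))
X=ray(R,t,*c(343,272),.100);print('disc',X, R.T@(X-t))
p=(.571,.0515,-.055)
print('pred',w(p,(-90,-85,142)))
# green stripe dir
A=ray(R,t,*c(595,65),.098);B=ray(R,t,*c(490,157),.098);print(np.arctan2(*(A-B)[1::-1]))
A=ray(R,t,*c(520-0,197),.098)
E
```

```text
[ 0.48751439 -0.0149877   0.1425    ] [-0.0166621   0.11784378 -0.00039032]
[ 0.47602881 -0.02776486  0.1425    ] [ 0.00051853  0.11784573 -0.00040988]
[ 0.46443298 -0.04118412  0.1425    ] [ 1.82507726e-02  1.17847828e-01 -8.27999970e-05]
disc [ 0.47487715 -0.02861234  0.1       ] [ 0.00191354  0.16034581 -0.00071223]
pred [ 0.47646345 -0.02842397  0.142     ]
0.008168905546987014
```

{"name": "send_rows", "arguments": {"motion": [[[0, 0, 0, 0, 1, 0, -0.3], [0, 0, 0, 0, 1, 0, -0.3], [0, 0, 0, 0, 1, 0, -0.3], [0, 0, 0, 0, 1, 0, -0.3], [0, 0, 0, 0, 1, 0, -0.3]]]}}

```text
clock: 5.18
tool_pos: [0.4769, -0.0274, 0.1595]
eef_rot: [0.288, -0.645, 0.646, -0.289]
contact_force: [0.9, -0.6, 0.1]
opening: 0.647
```

{"name": "send_rows", "arguments": {"motion": [[[0, 0, 0, 0, 0.9, 0, -0.3], [0, 0, 0, 0, 0.6, 0, -0.3], [0, 0, 0, 0, 0.2, 0, -0.3], [0, 0, 0, 0, 0, 0, 0], [0, 0, 0, 0, 0, 0, 0.5]]]}}

```text
clock: 5.6
tool_pos: [0.477, -0.0274, 0.1266]
eef_rot: [0.288, -0.645, 0.646, -0.289]
contact_force: [0.4, -0.4, -0.3]
opening: 0.519
```

{"name": "send_rows", "arguments": {"motion": [[[0, 0, 0, 0, 0, 0, 1], [0, 0, 0, 0, 0, 0, 1], [0, 0, 0, 0, 0, 0, 1], [0, 0, 0, 0, 0, 0, 1], [0, 0, 0, 0, 0, 0, 1]]], "force": 20}}

```text
clock: 6.02
tool_pos: [0.4768, -0.0276, 0.1266]
eef_rot: [0.288, -0.645, 0.646, -0.289]
contact_force: [0.6, -0.0, -0.2]
opening: 0.141
```

```bash
python3 go.py .476 -.028 .126 -0.055; python3 - <<'E'
from h import *
print(get_state()['moment'])
E
```

```text
clock 6.02 pos [ 0.4768 -0.0276  0.1266] q [ 0.08  0.73 -0.18  2.11  0.38  0.33 -1.16] F [ 0.6 -0.  -0.2] op 0.141
turn units [-0.00e+00  1.12e+01 -1.00e-02] shift units [ 0.04  0.03 -0.02]
[-0.0497786  -0.06685822  0.03900787]
```

{"name": "send_rows", "arguments": {"motion": [[[0, 0, 0, 0, 0, 0, 1], [0, 0, 0, 0, 0, 0, 1], [0, 0.4, 0, 0, 0, 0, 1], [0, 0.8, 0, 0, 0, 0, 1], [0, 0.8, 0, 0, 0, 0, 1]]]}}

```text
clock: 6.43
tool_pos: [0.4764, -0.0272, 0.1266]
eef_rot: [-0.235, 0.667, -0.667, 0.235]
contact_force: [-1.8, 1.3, 5.0]
opening: 0.113
```

{"name": "send_rows", "arguments": {"motion": [[[0, 0.8, 0, 0, 0, 0, 1], [0, 0.8, 0, 0, 0, 0, 1], [0, 0.8, 0, 0, 0, 0, 1], [0, 0.8, 0, 0, 0, 0, 1], [0, 0.8, 0, 0, 0, 0, 1]]]}}

```text
clock: 6.85
tool_pos: [0.4766, -0.0274, 0.1266]
eef_rot: [0.126, -0.696, 0.696, -0.126]
contact_force: [-1.8, 0.8, 3.8]
opening: 0.109
```

```bash
python3 go.py .4768 -.0276 .126 -0.055; python3 - <<'E'
from h import *
print(get_state()['moment'])
E
```

```text
clock 6.85 pos [ 0.4766 -0.0274  0.1266] q [ 0.01  0.72 -0.08  2.12  0.18  0.31 -1.43] F [-1.8  0.8  3.8] op 0.109
turn units [-0.    5.16 -0.  ] shift units [-0.01  0.03  0.01]
[0.14719082 0.27840062 0.0844532 ]
```

{"name": "send_rows", "arguments": {"motion": [[[0, 0.8, 0, 0, 0, 0, 1], [0, 0.8, 0, 0, 0, 0, 1], [0, 0.8, 0, 0, 0, 0, 1], [0, 0.8, 0, 0, 0, 0, 1], [0, 0.8, 0, 0, 0, 0, 1]]]}}

```text
clock: 7.27
tool_pos: [0.4766, -0.0277, 0.1266]
eef_rot: [0.013, -0.707, 0.707, -0.013]
contact_force: [-0.7, 0.4, 4.4]
opening: 0.112
```

{"name": "send_rows", "arguments": {"motion": [[[0, 0.7, 0, 0, 0, 0, 1], [0, 0.4, 0, 0, 0, 0, 1], [0, 0, 0, 0, 0, 0, 1], [0, 0, 0, 0, 0, 0, 1], [0, 0, 0, 0, 0, 0, 1]]]}}

```text
clock: 7.68
tool_pos: [0.4766, -0.0277, 0.1266]
eef_rot: [-0.017, -0.707, 0.707, 0.017]
contact_force: [-0.7, -0.9, 5.3]
opening: 0.114
```

```bash
python3 go.py .4768 -.0276 .126 -0.055; python3 - <<'E'
from h import *
import cv2
d=imaging.snapshot("wrist");cv2.imwrite(f"pics/wrist3.png",d["img"][:,:,::-1])
E
```

```text
clock 7.68 pos [ 0.4766 -0.0277  0.1266] q [-0.04  0.73 -0.    2.12  0.    0.3  -1.66] F [-0.7 -0.9  5.3] op 0.114
turn units [-0.    0.09 -0.  ] shift units [-0.01  0.03 -0.01]
```

View pics/wrist3.png

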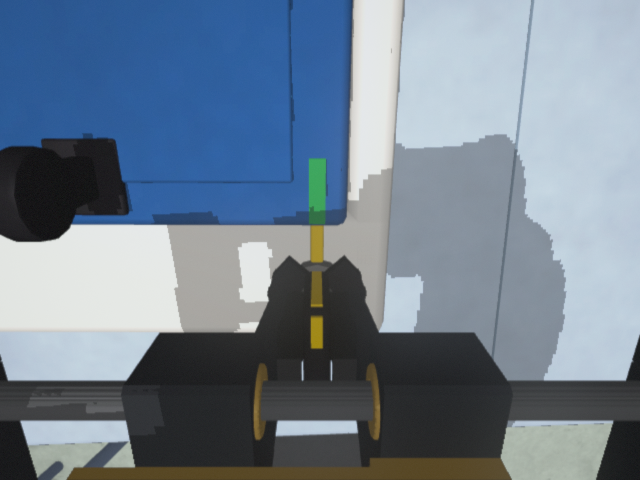

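{"name": "send_rows", "arguments": {"motion": [[[0, 0, 0, 0, 0, 0, -0.2], [0, 0, 0, 0, 0, 0, -0.2], [0, 0, 0, 0, 0, 0, -0.2], [0, 0, 0, 0, -0.5, 0, -0.2], [0, 0, 0, 0, -1, 0, -0.2]]]}}

```text
clock: 8.15
tool_pos: [0.4754, -0.0275, 0.155]
eef_rot: [-0.015, -0.707, 0.707, 0.018]
contact_force: [0.0, -0.6, 0.8]
opening: 0.466
```

{"name": "send_rows", "arguments": {"motion": [[[0, 0, 0, 0, -1, 0, -0.2], [0, 0, 0, 0, -1, 0, -0.2], [0, 0, 0, 0, -1, 0, -0.2], [0, 0, 0, 0, -1, 0, -0.2], [0, 0, 0, 0, -0.3, 0, -0.2]]]}}

```text
clock: 8.57
tool_pos: [0.478, -0.0276, 0.2446]
eef_rot: [0.018, 0.707, -0.707, -0.015]
contact_force: [0.2, -0.1, 0.9]
opening: 0.601
```

```bash
python3 go.py .5366 .0630 .23 -0.055
```

```text
clock 8.57 pos [ 0.478  -0.0276  0.2446] q [-0.04  0.51  0.    2.01 -0.    0.61 -1.65] F [ 0.2 -0.1  0.9] op 0.601
turn units [ 0.    0.09 -0.06] shift units [-2.71  0.74 -4.67]
```

{"name": "send_rows", "arguments": {"motion": [[[0, 0, 0, -0.54, 0, -0.93, -0.2], [0, 0, 0, -0.54, 0, -0.93, -0.2], [0, 0, 0, -0.54, 0, -0.93, -0.2], [0, 0, 0, -0.54, 0, -0.93, -0.2], [0, 0, 0, -0.54, 0, -0.93, -0.2]]]}}

```text
clock: 8.98
tool_pos: [0.5351, 0.0637, 0.2414]
eef_rot: [-0.016, -0.707, 0.707, 0.017]
contact_force: [0.5, -0.7, 0.0]
opening: 0.602
```

{"name": "send_rows", "arguments": {"motion": [[[0, 0, 0, 0, 0, 0, -0.2], [0, 0, 0, 0, 0, 0, -0.2], [0, 0, 0, 0, 0, 0, -0.2], [0, 0, 0, 0, 0, 0, -0.2], [0, 0, 0, 0, 0, 0, -0.2]]]}}

```text
clock: 9.4
tool_pos: [0.5344, 0.0615, 0.2422]
eef_rot: [-0.017, -0.707, 0.707, 0.018]
contact_force: [1.0, -0.0, -0.1]
opening: 0.598
```

```bash
python3 go.py .5366 .0630 .126 -0.055; python3 - <<'E'
from h import *
import cv2
s=get_state();np.savez('w4.npz',R=Rn.from_quat(s['eef_rot']).as_matrix(),t=s['tool_pos'])
for n in ("wrist","side","scene"):
    d=imaging.snapshot(n);cv2.imwrite(f"pics/{n}4.png",d["img"][:,:,::-1])
a=cv2.imread("pics/side4.png")[225:335,250:360]
cv2.imwrite("pics/side4c.png",cv2.resize(a,None,fx=5.4,fy=5.4,interpolation=cv2.INTER_CUBIC))
a=cv2.imread("pics/scene4.png")[180:310,240:390]
cv2.imwrite("pics/scene4c.png",cv2.resize(a,None,fx=4.6,fy=4.6,interpolation=cv2.INTER_CUBIC))
E
```

```text
clock 9.4 pos [0.5344 0.0615 0.2422] q [-0.21  0.59  0.02  1.85 -0.02  0.71 -1.8 ] F [ 1.  -0.  -0.1] op 0.598
turn units [-0.01  0.08  0.01] shift units [-0.11  5.81 -0.08]
```

View pics/wrist4.png

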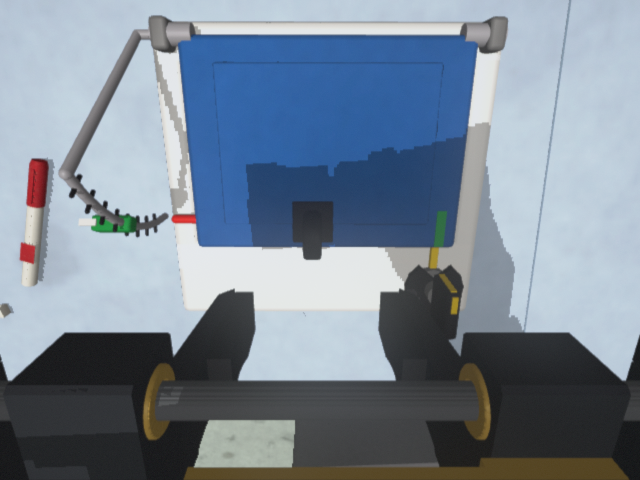

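View pics/side4c.png

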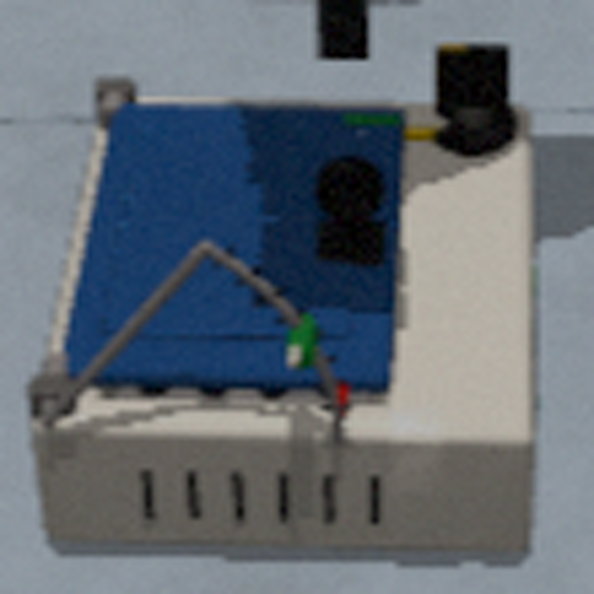

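View pics/scene4c.png

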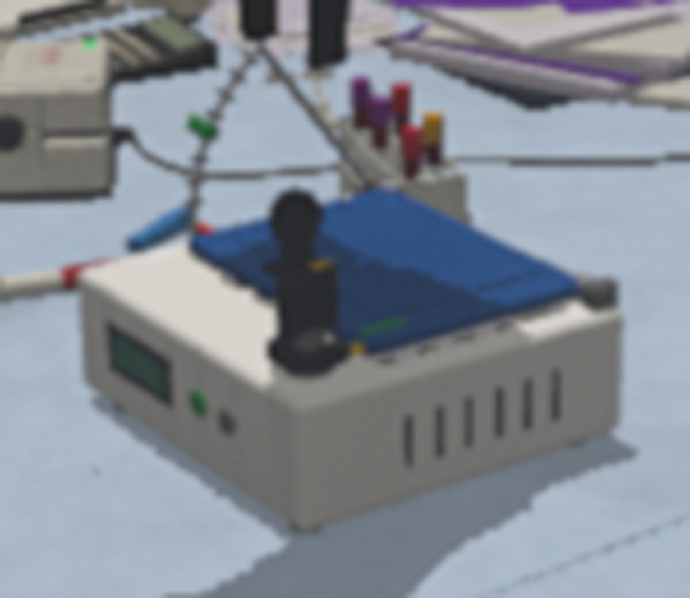

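```bash
python3 - <<'E'
import cv2
a=cv2.imread("pics/wrist4.png")
cv2.imwrite("pics/wrist4c.png",cv2.resize(a[140:250,60:220],None,fx=5,fy=5,interpolation=cv2.INTER_CUBIC))
cv2.imwrite("pics/wrist4d.png",cv2.resize(a[180:280,260:370],None,fx=6,fy=6,interpolation=cv2.INTER_CUBIC))
E
```

```text
(no output)
```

View pics/wrist4c.png

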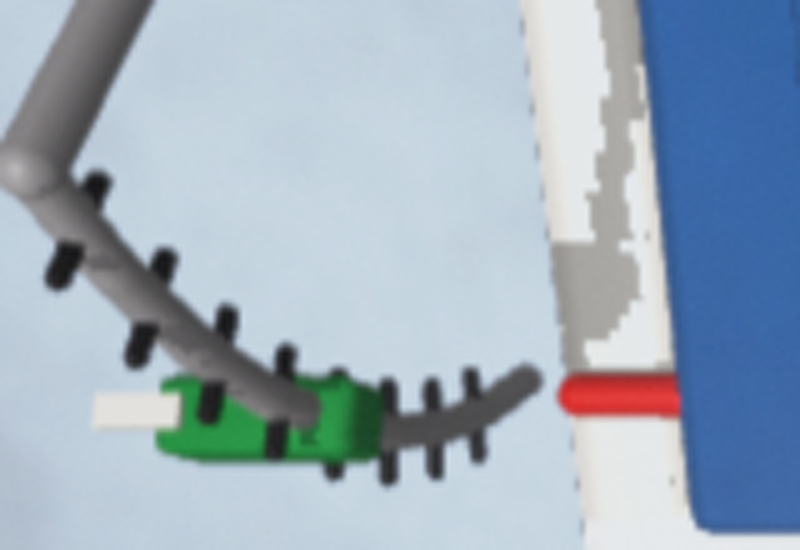

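View pics/wrist4d.png

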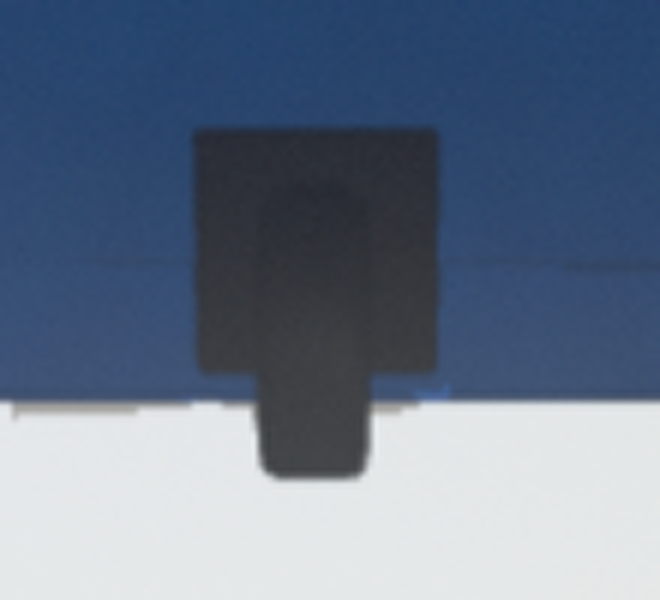

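```bash
cat > fit4.py <<'E'
from pwr import *
f=np.load('w4.npz');R,t=f['R'],f['t']
obs=[((-35,116,92),(171.6,218.6),1),((-35,10,100),(312.2,221.2),1),((-120,120,85),(185.5,309),.5)]
def fn(p,o=obs): return np.concatenate([(pw(R,t,w(p,q))-u)*k for q,u,k in o])
r=least_squares(fn,[.571,.0515,-.055]);p=r.x
print(p,fn(p).reshape(-1,2).round(1).tolist())
for pp in (p,(.571,.0515,-.055)):
  pp=np.array(pp);print('latch',w(pp,(-90,-85,128)),'grip',w(pp,(-35,10,131)),'hinge',w(pp,(90,0,92)),fn(pp).reshape(-1,2).round(1).tolist())
  for a in np.arange(.4,.61,.02): print(round(a,2),(pw(R,t,w(pp,vm(a)))-(132.8,223.6)).round(1),(proj('scene',w(pp,np.array(vm(a))+[0,12,0]))-(240+200.5/4.6-.5,180+127.5/4.6-.5)).round(1))
E
python3 fit4.py
```

```text
[ 0.56991466  0.05285434 -0.04540849] [[0.7, -0.3], [-0.1, -0.5], [-1.4, 1.9]]
latch [ 0.47614904 -0.02797268  0.128     ] grip [0.53540467 0.06443279 0.131     ] hinge [0.65982189 0.04876898 0.092     ] [[0.7, -0.3], [-0.1, -0.5], [-1.4, 1.9]]
0.4 [10.6  1.1] [0.2 2.9]
0.42 [8.8 0.6] [0.5 2. ]
0.44 [7.  0.1] [0.7 1.2]
0.46 [ 5.2 -0.5] [1.1 0.3]
0.48 [ 3.3 -1.3] [ 1.4 -0.6]
0.5 [ 1.4 -2.1] [ 1.7 -1.4]
0.52 [-0.6 -3. ] [ 2.1 -2.2]
0.54 [-2.5 -4. ] [ 2.4 -3.1]
0.56 [-4.6 -5.2] [ 2.8 -3.9]
0.58 [-6.6 -6.4] [ 3.2 -4.7]
0.6 [-8.7 -7.7] [ 3.6 -5.6]
latch [ 0.47646345 -0.02842397  0.128     ] grip [0.53660265 0.06340891 0.131     ] hinge [0.66086391 0.0465525  0.092     ] [[1.7, -3.2], [1.2, -2.1], [-1.4, 0.7]]
0.4 [11.8 -2.4] [1.1 2.8]
0.42 [10.  -2.8] [1.4 1.9]
0.44 [ 8.2 -3.4] [1.7 1.1]
0.46 [ 6.4 -4.1] [2.  0.2]
0.48 [ 4.6 -4.8] [ 2.3 -0.6]
0.5 [ 2.7 -5.7] [ 2.7 -1.5]
0.52 [ 0.8 -6.7] [ 3.  -2.3]
0.54 [-1.2 -7.7] [ 3.4 -3.1]
0.56 [-3.2 -8.9] [ 3.8 -4. ]
0.58 [ -5.2 -10.2] [ 4.2 -4.8]
0.6 [ -7.2 -11.6] [ 4.6 -5.6]
```

{"name": "send_rows", "arguments": {"motion": [[[0, 0, 0, -0.05, 0.9, -0.12, -0.2], [0, 0, 0, 0, 1, 0, -0.2], [0, 0, 0, 0, 1, 0, -0.2], [0, 0, 0, 0, 1, 0, -0.2], [0, 0, 0, 0, 1, 0, -0.2]]]}}

```text
clock: 9.97
tool_pos: [0.5362, 0.065, 0.1437]
eef_rot: [0.017, 0.707, -0.707, -0.017]
contact_force: [0.2, 0.0, -0.6]
opening: 0.6
```

{"name": "send_rows", "arguments": {"motion": [[[0, 0, 0, 0, 0.6, 0, -0.2], [0, 0, 0, 0, 0.25, 0, 0], [0, 0, 0, 0, 0, 0, 1], [0, 0, 0, 0, 0, 0, 1], [0, 0, 0, 0, 0, 0, 1]]], "force": 30}}

```text
clock: 10.38
tool_pos: [0.5368, 0.0652, 0.1282]
eef_rot: [0.017, 0.707, -0.707, -0.016]
contact_force: [-0.7, 0.6, -0.5]
opening: 0.32
```

{"name": "send_rows", "arguments": {"motion": [[[0, 0, 0, 0, 0, 0, 1], [0, 0, 0, 0, 0, 0, 1], [0, 0, 0, 0, 0, 0, 1], [0, 0, 0, 0, 0, 0, 1], [0, 0, 0, 0, 0, 0, 1]]]}}

```text
clock: 10.8
tool_pos: [0.5365, 0.0644, 0.1278]
eef_rot: [-0.017, -0.707, 0.707, 0.017]
contact_force: [-0.6, -3.2, 3.8]
opening: 0.134
```

```bash
python3 go.py .5354 .0642 .126 -0.05; python3 - <<'E'
from h import *
import cv2
for n in ("wrist","side"):
    d=imaging.snapshot(n);cv2.imwrite(f"pics/{n}5.png",d["img"][:,:,::-1])
a=cv2.imread("pics/side5.png")[205:335,250:380]
cv2.imwrite("pics/side5c.png",cv2.resize(a,None,fx=4.5,fy=4.5,interpolation=cv2.INTER_CUBIC))
E
```

```text
clock 10.8 pos [0.5365 0.0644 0.1278] q [-0.21  0.77  0.01  1.93 -0.02  0.44 -1.81] F [-0.6 -3.2  3.8] op 0.134
turn units [-0.01  0.02 -0.01] shift units [0.05 0.09 0.01]
```

View pics/wrist5.png

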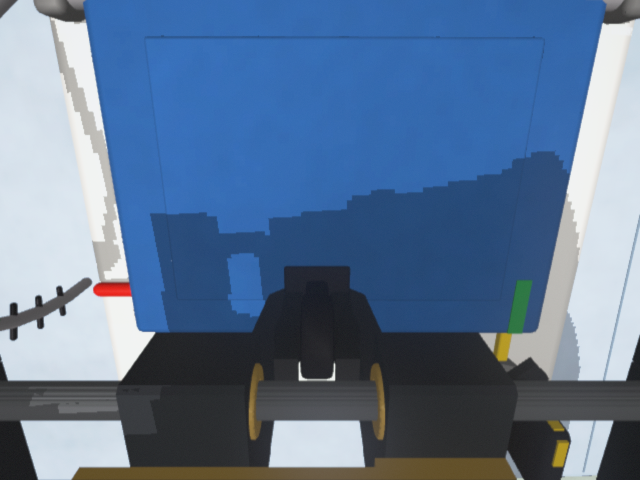

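View pics/side5c.png

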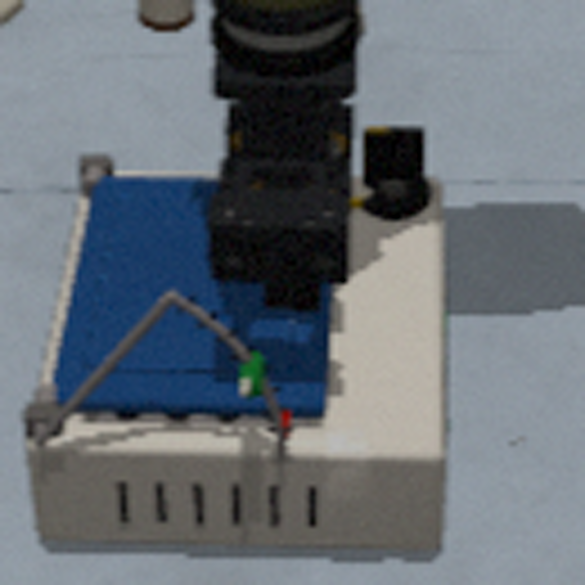

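{"name": "send_rows", "arguments": {"motion": [[[0, 0, -0.25, -0.038, -0.124, 0, 1], [0, 0, -0.5, -0.077, -0.247, 0, 1], [0, 0, -0.5, -0.077, -0.247, 0, 1], [0, 0, -0.5, -0.077, -0.247, 0, 1], [0, 0, -0.5, -0.077, -0.247, 0, 1]]], "force": 35}}

```text
clock: 11.32
tool_pos: [0.5445, 0.064, 0.1488]
eef_rot: [-0.048, 0.705, -0.703, -0.081]
contact_force: [1.0, -2.7, -2.1]
opening: 0.134
```

```bash
python3 go.py .5354 .0642 .126 -0.05
```

```text
clock 11.32 pos [0.5445 0.064  0.1488] q [-0.17  0.8  -0.02  1.73 -0.04  0.79 -1.77] F [ 1.  -2.7 -2.1] op 0.134
turn units [-0.02  0.03  2.28] shift units [0.24 1.2  0.01]
```

{"name": "send_rows", "arguments": {"motion": [[[0, 0, -0.5, -0.077, -0.247, 0, 1], [0, 0, -0.5, -0.077, -0.247, 0, 1], [0, 0, -0.5, -0.077, -0.247, 0, 1], [0, 0, -0.5, -0.077, -0.247, 0, 1], [0, 0, -0.5, -0.077, -0.247, 0, 1]]]}}

```text
clock: 11.73
tool_pos: [0.5579, 0.0633, 0.1704]
eef_rot: [-0.118, 0.697, -0.691, -0.151]
contact_force: [-1.4, -3.4, -1.7]
opening: 0.134
```

{"name": "send_rows", "arguments": {"motion": [[[0, 0, -0.5, -0.077, -0.247, 0, 1], [0, 0, 0, 0, 0, 0, 1], [0, 0, 0, 0, 0, 0, 1], [0, 0, 0, 0, 0, 0, 1], [0, 0, 0, 0, 0, 0, 1]]]}}

```text
clock: 12.15
tool_pos: [0.561, 0.0632, 0.1743]
eef_rot: [-0.131, 0.694, -0.688, -0.164]
contact_force: [-0.8, -3.6, -2.9]
opening: 0.134
```

```bash
cat > look.py <<'E'
import sys,cv2
from h import *
k=sys.argv[1]
s=get_state();np.savez(f'w{k}.npz',R=Rn.from_quat(s['eef_rot']).as_matrix(),t=s['tool_pos'])
for n in ("wrist","side","scene"):
    d=imaging.snapshot(n);cv2.imwrite(f"pics/{n}{k}.png",d["img"][:,:,::-1])
a=cv2.imread(f"pics/side{k}.png")[250:320,250:340]
a=cv2.resize(a,None,fx=6,fy=6,interpolation=cv2.INTER_CUBIC)
cv2.imwrite(f"pics/side{k}c.png",a)
a=cv2.imread(f"pics/scene{k}.png")[170:260,250:350]
cv2.imwrite(f"pics/scene{k}c.png",cv2.resize(a,None,fx=6,fy=6,interpolation=cv2.INTER_CUBIC))
E
python3 look.py 6;python3 go.py .5354 .0642 .126 -0.05
```

```text
clock 12.3 pos [0.5611 0.0632 0.1745] q [-0.14  0.9  -0.03  1.44 -0.06  1.22 -1.74] F [-2.  -4.9 -3.7] op 0.134
turn units [-0.03  0.03  5.26] shift units [0.19 2.74 0.01]
```

View pics/side6c.png

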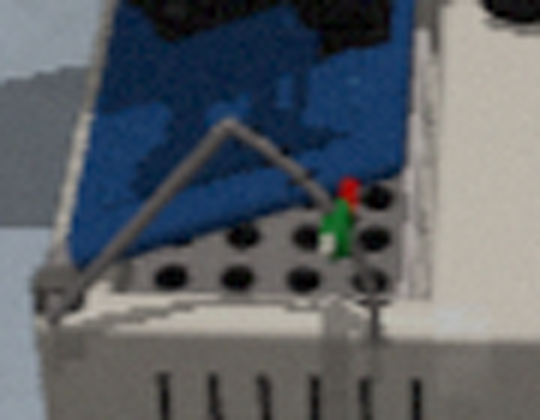

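View pics/scene6c.png

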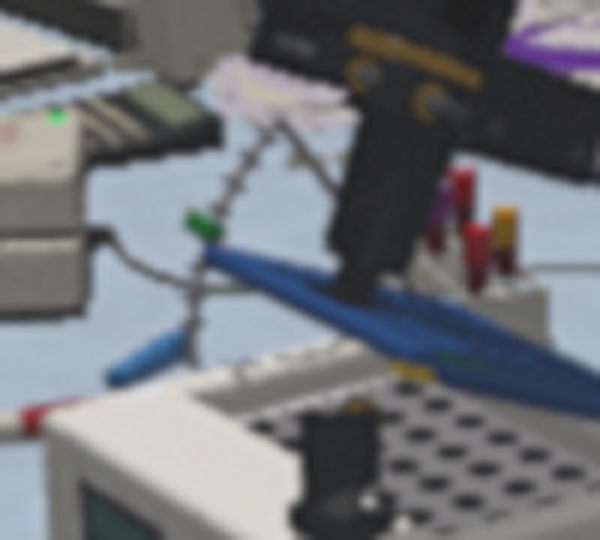

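View pics/wrist6.png

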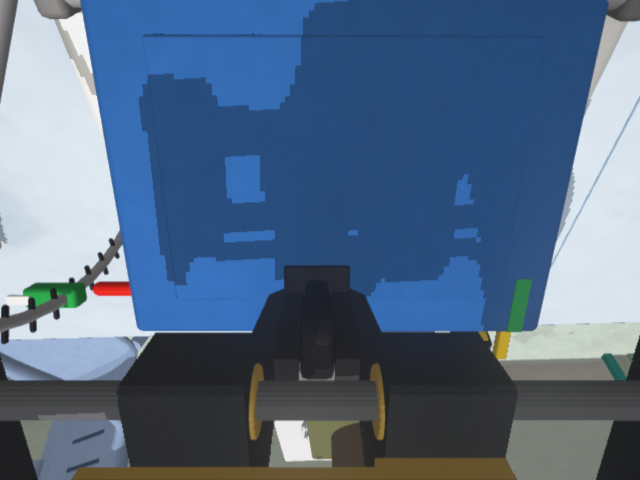

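```bash
python3 - <<'E'
import cv2
a=cv2.imread("pics/wrist6.png")
cv2.imwrite("pics/wrist6c.png",cv2.resize(a[250:340,0:150],None,fx=5,fy=5,interpolation=cv2.INTER_CUBIC))
E
cat > m.py <<'E'
from pwr import *
import sys
k=sys.argv[1];f=np.load(f'w{k}.npz');R,t=f['R'],f['t']
for p in [(0.56991466,0.05285434,-0.04540849),(.571,.0515,-.055)]:
  for a in np.arange(.38,.58,.02):print(round(a,2),pw(R,t,w(p,vm(a))).round(1))
E
python3 m.py 6
```

```text
0.38 [ 99.4 283.4]
0.4 [ 96.7 285.8]
0.42 [ 93.9 288.2]
0.44 [ 91.  290.5]
0.46 [ 88.  292.8]
0.48 [ 85.  295.1]
0.5 [ 81.8 297.3]
0.52 [ 78.5 299.4]
0.54 [ 75.1 301.6]
0.56 [ 71.6 303.6]
0.38 [ 99.8 280.4]
0.4 [ 97.1 282.8]
0.42 [ 94.3 285.1]
0.44 [ 91.4 287.4]
0.46 [ 88.5 289.7]
0.48 [ 85.4 291.9]
0.5 [ 82.2 294.1]
0.52 [ 78.9 296.3]
0.54 [ 75.6 298.3]
0.56 [ 72.1 300.4]
```

View pics/wrist6c.png

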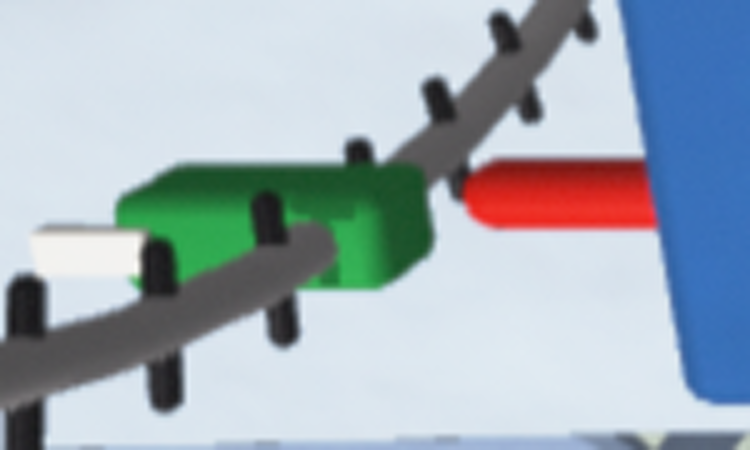

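{"name": "send_rows", "arguments": {"motion": [[[0, 0, -0.35, -0.054, -0.173, 0, 1], [0, 0, -0.35, -0.054, -0.173, 0, 1], [0, 0, 0, 0, 0, 0, 1], [0, 0, 0, 0, 0, 0, 1], [0, 0, 0, 0, 0, 0, 1]]]}}

```text
clock: 12.72
tool_pos: [0.5659, 0.0629, 0.1799]
eef_rot: [-0.151, 0.69, -0.683, -0.183]
contact_force: [-2.4, -4.8, -2.9]
opening: 0.134
```

```bash
python3 look.py 7;python3 go.py .5354 .0642 .126 -0.05;python3 m.py 7|head -8; python3 - <<'E'
import cv2
a=cv2.imread("pics/wrist7.png")
cv2.imwrite("pics/wrist7c.png",cv2.resize(a[250:340,0:150],None,fx=5,fy=5,interpolation=cv2.INTER_CUBIC))
E
```

```text
clock 12.87 pos [0.5659 0.0629 0.1799] q [-0.13  0.93 -0.03  1.36 -0.07  1.32 -1.74] F [-3.2 -4.4 -2.9] op 0.13
turn units [-0.03  0.03  5.96] shift units [0.12 3.1  0.  ]
0.38 [106.7 276.5]
0.4 [104.3 278.9]
0.42 [101.7 281.4]
0.44 [ 99.1 283.8]
0.46 [ 96.4 286.2]
0.48 [ 93.6 288.6]
0.5 [ 90.7 290.9]
0.52 [ 87.7 293.1]
```

View pics/wrist7c.png

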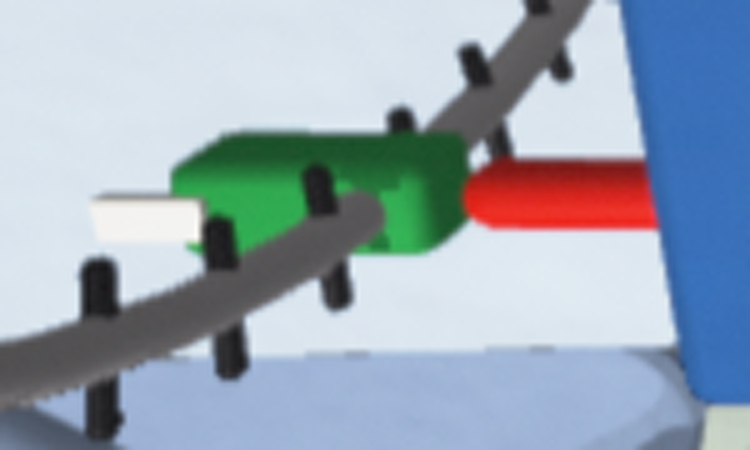

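View pics/side7c.png

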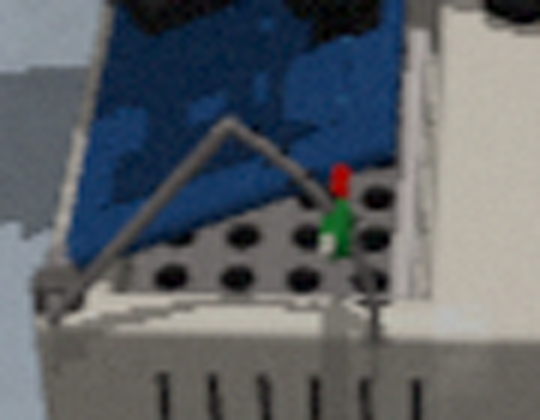

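View pics/scene7c.png

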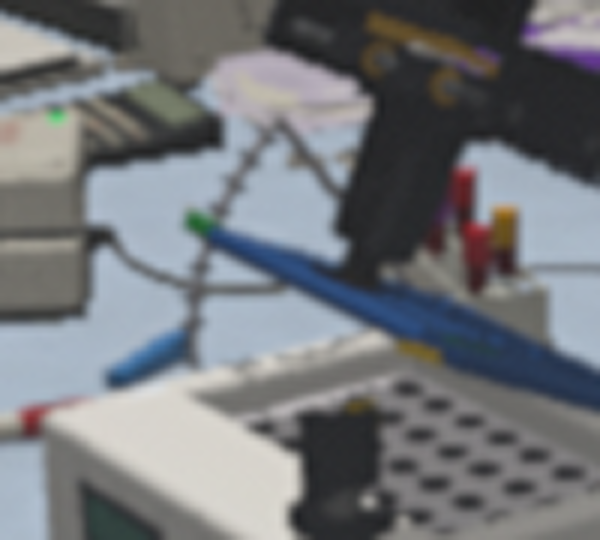

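```bash
python3 - <<'E'
from h import *
import cv2
p=(0.56991466,0.05285434,-0.04540849)
print('side crop preds (6x, off 250,250)')
c=lambda X:((proj('side',w(p,X))-(250,250)+.5)*6-.5).round(0)
for a in (.44,.46,.48,.5,.52):
    x,_,z=vm(a); print(a,[c((x,y,z)).tolist() for y in (104,116,128,140)])
for k in (7,):
    a=cv2.imread(f"pics/side{k}.png")[270:300,295:320]
    cv2.imwrite(f"pics/side{k}z.png",cv2.resize(a,None,fx=20,fy=20,interpolation=cv2.INTER_CUBIC))
E
```

```text
side crop preds (6x, off 250,250)
0.44 [[350.0, 192.0], [348.0, 213.0], [346.0, 235.0], [344.0, 258.0]]
0.46 [[347.0, 187.0], [345.0, 209.0], [343.0, 231.0], [341.0, 253.0]]
0.48 [[344.0, 183.0], [342.0, 204.0], [340.0, 226.0], [338.0, 249.0]]
0.5 [[340.0, 178.0], [339.0, 200.0], [337.0, 222.0], [335.0, 244.0]]
0.52 [[337.0, 174.0], [335.0, 195.0], [333.0, 217.0], [331.0, 240.0]]
```

View pics/side7z.png

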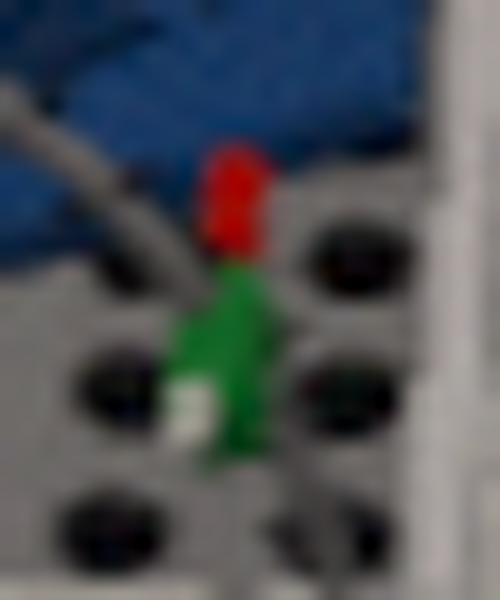

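{"name": "send_rows", "arguments": {"motion": [[[0, 0, 0, 0, 0, 0, 1], [0, 0, 0, 0, 0, 0, 1], [0, 0, 0, 0, 0, 0, 1], [0, 0, 0, 0, 0, 0, 1], [0, 0, 0, 0, 0, 0, 1]]]}}

```text
clock: 13.28
tool_pos: [0.5659, 0.063, 0.1799]
eef_rot: [-0.151, 0.69, -0.684, -0.183]
contact_force: [-2.3, -5.6, -2.0]
opening: 0.131
```

```bash
python3 look.py 8;python3 go.py .5354 .0642 .126 -0.05
```

```text
clock 13.43 pos [0.5659 0.0629 0.1799] q [-0.13  0.93 -0.03  1.36 -0.07  1.32 -1.74] F [-2.2 -4.3 -3.4] op 0.129
turn units [-0.03  0.03  5.96] shift units [0.12 3.1  0.  ]
```

View pics/side8.png

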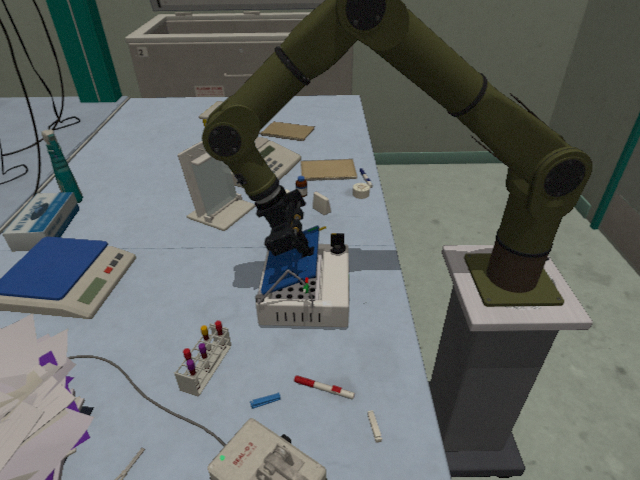

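View pics/wrist8.png

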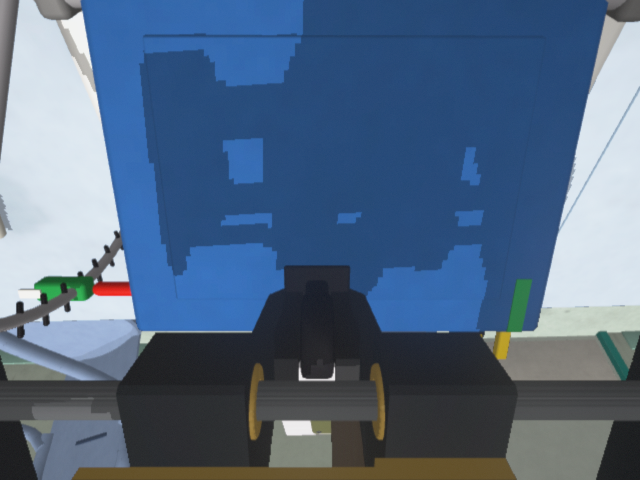

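```bash
python3 -c "
from plant import job
print(job.finish_job())"
```

```text
the job is handed in; nothing more can be done
None
```

I unlatched the incubator, lifted the lid to the green slider and handed the job in at about 13.4 s with the lid still held there. No verdict was reported.

- **Latch:** I turned the knob about 0.9 rad. In the wrist picture its yellow stripe lined up with the green mark and the tongue, and I then let go. The lid rose freely afterwards.
- **Lid:** I gripped the black disc at 35 N; the jaws read about 11.5 mm on a disc given as 12 mm thick. I raised it along the hinge arc to about 0.477 rad by the tool's tilt.
- **Steadiness:** The tool position and tilt were the same before and after the final wait.
- **Pointer and slider:** In the last wrist picture both sit on the same row, near 289. The side and scene cameras put the slider at about 0.47–0.49 rad, which agrees.
- **Disagreement:** The sideways gap between pointer tip and slider would suggest about 0.50–0.51 rad if the two are meant to touch. I took it as a clearance of about 2 mm and trusted the row alignment, so the lid may be slightly low.
- **Surroundings:** I saw no change in the slider, and the bystanders visible in the last side picture had not moved. The arm hid one bottle there.

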